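Load a drive carrier through the dock's spring gate and bolt it in

ROBOT

A 6-joint arm with a two-finger parallel gripper is mounted at the origin on the work surface. World frame = base frame: x ahead of the robot, y to its left, z up, the work surface at z = 0. Lengths are in m, angles in rad, forces in N, time in s.
With the tool pointing down it reaches from about 0.425 to 1.125 m from the base axis. Payload 14.9 kg.
Tool frame: the origin (TCP) lies at the very end of the fingers, on their centre line; the grasp point (between the pads) lies 19 mm behind it (ctrl.grip_depth is the distance from the TCP to the grasp point, in m); z points along the fingers, y is the line along which they close (so a half turn about z gives the same grasp; the last joint's range is limited). The gripper opens to 91 mm and grips with 3 to 60 N. Pads are 32 mm wide; open, the fingers measure 118 mm over their backs; the gripper's body (76 mm by 178 mm) begins 60 mm behind the grasp point.
Start: joints at [1.164, 0.379, 1.734, -0, 1.028, -0.033], TCP at [0.256, 0.652, 0.214] pointing down, gripper open.
Joint ranges: [-2.77, 2.77], [-0.74, 2.19], [0, 2.66], [-1.06, 4.2], [0.31, 2.87], [-3.08, 3.08]. Speed limits (rad/s): [1.89, 1.89, 2.39, 3.14, 3.14, 3.14].

INTERFACE

Orientations are given as a 3x3 rotation matrix whose columns are the frame's x, y, z axes.
In Python, from station import ctrl, optics gives the robot as it stands.
- The arm moves only by the tool drive_tool, never from a script. Its argument "commands" is a list of rows, each an object with "offset": the shift along the tool's x, y, z in m, a list of three; "dr": the turn, a rotation vector about the tool's x, y, z in rad, a list of three; "jaw": the finger opening in m, from 0 to 0.0912. A call has exactly 8 rows; each row shifts and turns the commanded pose from where the row before left it, along the tool's axes as they then stand; what a row does not reach is not made up. A row lasts 1/8 s, in which the tool goes at most 62.5 mm and 10.7 degrees, less where a joint would pass 70% of its speed; a pose out of reach is approached as far as the arm can. A call is refused whole if a number of a shift passes 0.0625 or a number of a turn 0.188, either way. A call with a gripper value outside its range is refused whole. The fingers move at their own pace and stop on an object; the grip force is fixed at half the most. Time passes only in rows, so rows that do not move let the fingers close, or fill a call up. It gives the time, the measured TCP pose, the force, the opening and the grip force at its end, in the units of the state.
- ctrl.state(): the state, without advancing time (a new reading comes with each control period).
- optics.read_camera(name): name is "side" or "top"; returns a dict with "color" (480x640x3 uint8, red, green, blue), "fovy" (degrees; the focal length in pixels is half the picture's height over the tangent of half this angle, whatever the lens; pixels are square), "cx", "cy" (the principal point, pixels), "k1" (the pictures are not rectified: a ray, as slopes to the right and down, at radius r is drawn at 1 + k1 r^2 times it, then the intrinsics apply), "R" (3x3) and "t" (3): a world point X has camera coordinates R X + t. Camera axes: x right, y down, z forward; pixel columns grow to the right and rows downward; lengths in m; the calibration is good to about 2 mm. A picture is of the moment at which its call begins. There is no depth.
- ctrl.job_done(): hands the job in; it is judged then, once.
Trained networks look in the newest picture that a camera, given by its name, has taken for a name from the list of things; names that differ only in an ending like _2 or _b are one class to them, and where a whole thing is asked for, a point or a joint stands for the part that bears it (a point fixed in the world has none). Each returns a list of dicts, best first, with "conf" (0 to 1); they miss things now and then, are a little off and sometimes report something else, mostly with a low value. They report only what shows in the picture. A call takes as long as a camera call. They do not tell look-alikes from the thing itself.
- optics.look_for(camera, name): "location" ([x, y, z] in m, in world coordinates, good to about 4 mm: the middle of the surface that is visible of it).
- optics.silhouettes(camera, name): "mask" (480x640 bool, what is visible of it).
The state is a dict: "t": time; "joint_pos": joint angles; "dq": joint speeds; "joint_torque": joint torques, N m; "tool_pos": TCP position; "ee_rot": TCP orientation; "ft_force": force on the tool from outside, world axes, zero at the start; "torque": the same for the moment, N m; "opening": finger opening in m; "grasp_force": force on a finger pad.
Only numpy, scipy, OpenCV 4.12 (cv2) and the standard library are available. Lean on these libraries where they do the work, as an engineer would, in place of code of your own. Each camera call takes 0.05 s, during which the arm holds its last target. There are 200 camera calls.

TASK

Lift the long narrow drive carrier by its grip bar and lay it flat on the dock's loading apron, tapered end towards the gate, and let go of it there. Then push it from behind through the spring gate until it is fully home against the stop in the bay, and draw back out so that both gate leaves close behind it. Last, slide the upright post of the side bolt fully in towards the lane to lock the carrier in, and leave the square carrier and everything else on the bench where they are.

Things in the scene. Friction and masses are not known exactly. Their poses are not given: they have to be found in the camera images.
- dock: Drive dock, grey floor, black walls, fixed to the bench: a straight lane along its +x, within 0.2 rad of world +y; its +y side faces the robot. Origin: at bench height under the gate's middle; z up. In this frame, mm: lane floor top z 6. Gate at x 0: two upright spring leaves, top z 36, hinged on posts (top z 40) at y +46 and -46, meeting in the middle. The bolt is on the +y side, at x 49.5.
- dock_stop (a point): Middle of the stop face in the roofed bay, at dock x 168, y 0, 10 mm above the lane floor: where the carrier's front end finally rests; its rear face is then at dock x 58. Bay: dock x 130 to 200, 78 wide, roof underside z 32, roof top z 62. Axes as the dock.
- apron (a point): Lane floor (z 6) in the middle of the open loading apron, at dock x -85, y 0. Apron: dock x -155 to 0, 110 wide. Guide walls (top z 30) flare in from about 104 mm apart at dock x -80 to a straight lane 78 wide at x -36 to 0. Laid down here, the carrier's front end should be 10 to 60 mm short of the gate. Axes as the dock.
- throat (a point): Lane floor (z 6) in the throat behind the gate, at dock x 30, y 0. Throat: dock x 0 to 60, 102 wide, open at the top, walls to z 30; from x 66 to 130 an open-topped lane 78 wide leads to the bay. A fingertip can follow the carrier through the gate into the throat, and leave it upwards. Axes as the dock.
- leaf_near (a joint): Opening angle (rad) of the gate leaf on the dock's +y side: thin aluminium plate 44 x 28 mm; 0 = shut across the lane, about 1.3 when pushed aside by the carrier, 1.6 at most. It swings only inwards (to dock +x) and springs shut by itself. Its tip resists with under 1 N; both leaves resist the carrier with at most about 8 N.
- leaf_far (a joint): Same for the leaf on the dock's -y side.
- leaf_near_tip (a point): Free edge of the near leaf, half-way up it (22 mm above the bench).
- leaf_far_tip (a point): Free edge of the far leaf, half-way up it.
- bolt (a joint): Travel (m) of the steel side bolt: 0 = fully out (unlocked), 0.028 = fully in (locked). It slides along dock -y (away from the robot), needs about 1.5 to 2 N, and stays where it is left. Its tongue (dock x 46 to 53) crosses behind the carrier only if that is home.
- bolt_post (a point): Axis of the bolt's upright steel post, 32 mm above the bench. Post 16 x 16 mm, its top 44 mm above the bench, on a ledge with rails, 12 mm high, that reaches 12 mm beyond this axis on the side away from the lane when the bolt is out. At travel 0 it is at dock x 49.5, y 102; fully in, y 74. Push it on its robot side. Axes as the dock.
- carrier_grip (a point): Middle of the grip bar of the carrier to load, 33 mm above its underside and 10 mm behind its centre. Black lengthwise bar 60 long x 14 wide x 26 mm high (20 to 46 mm above the underside). x = lengthwise to the tapered front end, z up.
- carrier_front (a point): Middle of the carrier's front (tapered) end face, 10 mm above the underside. Axes as the carrier.
- carrier_rear (a point): Middle of the carrier's rear end face (72 wide, 20 mm high), 10 mm above the underside: the face to push on.
- wide_carrier: The other carrier, not to be used: square aluminium 95 x 95 x 20 mm with a crosswise black bar (top 46 mm). Origin centre of underside. The two carriers may lie in either of two places.
- screw_tray: Small grey open tray 80 x 60 x 22 mm; bystander. Origin centre of underside.
- adapter: Black power adapter 130 x 55 x 32 mm; bystander. Origin centre of underside.
- bracket: Aluminium U bracket 50 x 100 x 54 mm; bystander. Origin centre of underside.
- mug: White mug, 80 mm across, 90 mm high; bystander. Origin centre of underside.
- screwdriver: Screwdriver lying on the bench; bystander. Origin under its middle.
- wrench: Wrench lying on the bench; bystander. Origin under its middle.
- puck: Steel disc 40 mm across, 12 mm high; bystander. Origin centre of underside.
- carrier: The long narrow carrier to load: aluminium, 110 long (x) x 72 wide x 20 mm high, about 0.2 kg, a black grip bar lengthwise on top. At the front end (+x) the plan corners are cut back over the last 22 mm to a 44 mm wide nose with a small black strip. Origin: centre of its underside; z up.
Not all that is in view belongs to the job. Leave any orange or pink look-alike of the carrier alone.

How it is judged:
By the outcome, as a careful person would: the job done as asked, in the order asked, and still so for the second after the job is handed in, with the robot touching nothing.
It also fails if it takes over 61 s, if anything falls off the work surface, if the arm or the gripper's body presses on something with over 40 N, if the wrist force passes 120 N, or if a joint passes its speed limit or range.

## Working session

There is one attempt and no reset: what is moved stays moved. The work goes in short steps, Python scripts to look and compute and a tool call to move; the robot and the scene stay as the last step left them, time stands still between calls to the robot, and variables do not carry over. Pictures are saved under pics/ and viewed, at most 14 in all, crops included, and the job is handed in when it is done.

Besides the shell and the picture viewer there is one more tool, called as name(argument=value, ...), one argument or row to a line, values as JSON. drive_tool: Moves the arm, as the interface text tells. Its arguments: {"type":"object","properties":{"commands":{"type":"array","items":{"type":"object","properties":{"offset":{"type":"array","items":{"type":"number"}},"dr":{"type":"array","items":{"type":"number"}},"jaw":{"type":"number"}}}}},"required":["commands"]}

```bash
ls; mkdir -p pics
python3 - <<'E'
from station import ctrl, optics
import cv2, numpy as np
s=ctrl.state(); print(s)
for c in ("top","side"):
    im=optics.read_camera(c); cv2.imwrite(f"pics/{c}0.png",im["color"][:,:,::-1])
    print(c,{k:v for k,v in im.items() if k!="color"})
    for n in ("carrier","carrier_grip","carrier_front","carrier_rear","bolt_post","leaf_near_tip","leaf_far_tip","dock","wide_carrier"):
        print(n,[(np.round(d["location"],3).tolist(),round(d["conf"],2)) for d in optics.look_for(c,n)][:3])
E
```

```text
pics
{'t': 0.0, 'joint_pos': array([ 1.16370637e+00,  3.79424972e-01,  1.73479489e+00, -3.21244678e-05,
        1.02851809e+00, -3.32958280e-02]), 'dq': array([-0.00095454,  0.00117783, -0.00119092, -0.00233699, -0.00170041,
        0.00124192]), 'joint_torque': array([-5.16812379e-04, -7.63690639e+01, -4.34398592e+01,  6.49931724e-02,
        4.23468626e-02, -1.11387096e-04]), 'tool_pos': array([0.25545079, 0.65128039, 0.2132698 ]), 'ee_rot': array([[-9.30954680e-01,  3.65134496e-01, -4.28201859e-04],
       [ 3.65134747e-01,  9.30954074e-01, -1.06259764e-03],
       [ 1.06452122e-05, -1.14558162e-03, -9.99999344e-01]]), 'ft_force': array([-0.56896676, -0.01380688, -0.35787819]), 'torque': array([-0.08004493,  0.02676859,  0.06861789]), 'grasp_force': 0.0, 'opening': 0.09127434610969241}
top {'fovy': 48.60704721571743, 'cx': 316.3264605984824, 'cy': 234.0608600966358, 'k1': -0.11217588819720122, 'R': array([[ 0.01490924, -0.99980863, -0.0126654 ],
       [-0.98917206, -0.01289868, -0.14619257],
       [ 0.14600123,  0.01470788, -0.98917507]]), 't': array([-0.09508198,  0.54613431,  
[... 1062 characters left out ...]
.85), ([0.486, -0.632, 0.018], 0.83)]
carrier_grip [([0.378, -0.427, 0.021], 0.91), ([0.459, -0.255, 0.021], 0.9), ([0.3, -0.278, 0.02], 0.71)]
carrier_front [([0.386, 0.095, 0.02], 0.96), ([0.452, -0.253, 0.023], 0.72), ([0.298, -0.276, 0.02], 0.71)]
carrier_rear [([0.456, -0.248, 0.022], 0.91), ([0.386, 0.094, 0.023], 0.89), ([0.297, -0.276, 0.024], 0.76)]
bolt_post [([0.525, 0.144, 0.025], 0.43), ([0.593, 0.088, 0.026], 0.35)]
leaf_near_tip [([0.591, 0.083, 0.026], 0.67)]
leaf_far_tip [([0.451, -0.251, 0.021], 0.54), ([0.632, 0.081, 0.028], 0.48)]
dock [([0.607, 0.132, 0.009], 0.89)]
wide_carrier [([0.613, -0.278, 0.024], 0.78), ([0.35, 0.267, 0.022], 0.61), ([0.523, 0.143, 0.021], 0.28)]
```

View pics/top0.png

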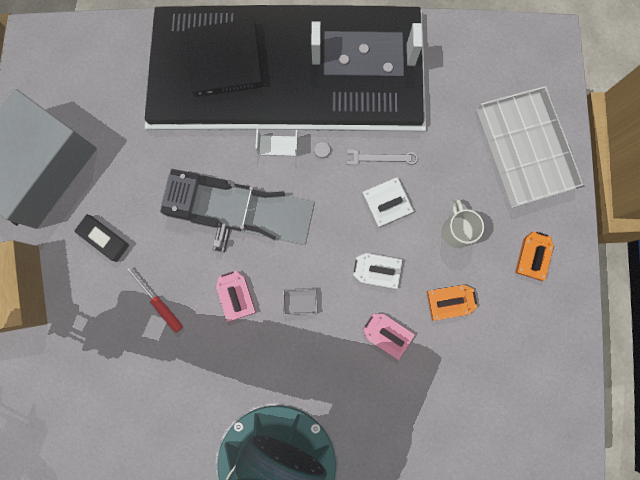

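View pics/side0.png

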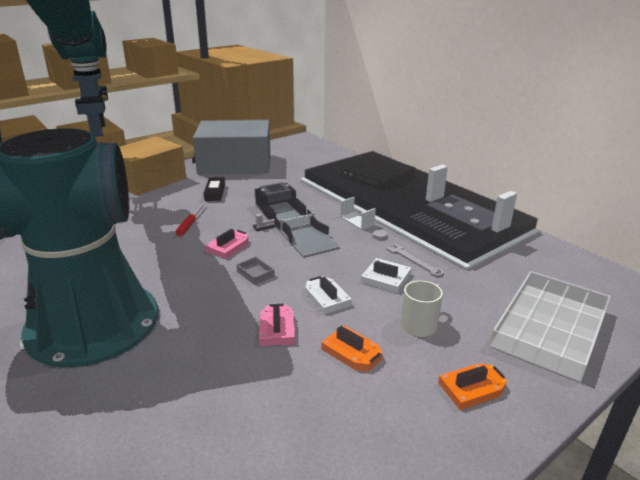

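```bash
cat > h.py <<'E'
from station import ctrl, optics
import cv2, numpy as np
def K(c):
    f=240/np.tan(np.radians(c["fovy"]/2)); return np.array([[f,0,c["cx"]],[0,f,c["cy"]],[0,0,1]]),np.array([c["k1"],0,0,0,0.])
def world(c,px,z):
    k,d=K(c); n=cv2.undistortPoints(np.array(px,float).reshape(-1,1,2),k,d).reshape(-1,2)
    r=np.c_[n,np.ones(len(n))]@c["R"]; o=-c["R"].T@c["t"]
    return o+r*((z-o[2])/r[:,2])[:,None]
def pix(c,X):
    k,d=K(c); return cv2.projectPoints(np.array(X,float).reshape(-1,1,3),cv2.Rodrigues(c["R"])[0],c["t"],k,d)[0].reshape(-1,2)
def crop(c,x0,y0,w,h,s,fn):
    im=cv2.resize(c["color"][y0:y0+h,x0:x0+w,::-1],None,fx=s,fy=s,interpolation=cv2.INTER_CUBIC); cv2.imwrite(fn,im)
E
python3 - <<'E'
from h import *
c=optics.read_camera("top")
a=cv2.resize(c["color"][165:250,158:318,::-1],None,fx=5,fy=5,interpolation=cv2.INTER_CUBIC)
b=cv2.resize(c["color"][245:295,345:415,::-1],None,fx=3.4,fy=3.4,interpolation=cv2.INTER_CUBIC)
o=np.zeros((600,800,3),np.uint8); o[:425]=a; o[428:428+b.shape[0],:b.shape[1]]=b; cv2.imwrite("pics/c1.png",o)
for n in("carrier",):
  for cam in("top","side"):
    if cam=="side": c=optics.read_camera("side")
    for m in optics.silhouettes(cam,n):
      M=m["mask"].astype(np.uint8); ys,xs=np.nonzero(M)
      col=c["color"][M>0].mean(0)
      cn=max(cv2.findContours(M,0,1)[0],key=cv2.contourArea).reshape(-1,2)
      w=world(c,cn,0.015)[:,:2]; r=cv2.minAreaRect((w*1000).astype(np.float32))
      print(cam,round(m["conf"],2),col.round(),xs.mean().round(),ys.mean().round(),r)
E
```

```text
top 0.98 [191. 193. 193.] 378.0 270.0 ((466.184326171875, -235.34988403320312), (114.1834487915039, 74.03263854980469), 81.19464874267578)
top 0.9 [188. 136. 154.] 234.0 295.0 ((400.93023681640625, 108.96568298339844), (112.1509780883789, 76.10054016113281), 19.019336700439453)
top 0.78 [184. 129. 147.] 387.0 335.0 ((312.3078308105469, -257.5472412109375), (110.21235656738281, 72.41162109375), 56.94373321533203)
top 0.72 [182. 117.  59.] 535.0 256.0 ((507.4482421875, -625.2044677734375), (78.56771087646484, 115.67613983154297), 73.03312683105469)
top 0.66 [194. 129.  74.] 451.0 302.0 ((391.2261962890625, -415.9249267578125), (75.962890625, 118.25344848632812), 10.905547142028809)
top 0.59 [117. 119. 121.] 235.0 208.0 ((591.541748046875, 117.60578155517578), (376.617919921875, 176.32937622070312), 78.46991729736328)
side 0.97 [170.  94.  44.] 472.0 384.0 ((504.501708984375, -629.5162353515625), (86.834228515625, 130.09042358398438), 73.84697723388672)
side 0.85 [153.  91. 113.] 227.0 243.0 ((399.39007568359375, 105.13066101074219), (129.11964416503906, 95.37751007080078), 19.144193649291992)
side 0.84 [160. 162. 164.] 326.0 294.0 ((462.08172607421875, -235.1678466796875), (139.82772827148438, 83.38858795166016), 80.69204711914062)
side 0.84 [172. 102. 127.] 276.0 325.0 ((311.1411437988281, -260.1326904296875), (138.20700073242188, 72.35743713378906), 57.36479949951172)
side 0.79 [171.  96.  49.] 352.0 349.0 ((387.4785461425781, -417.64056396484375), (86.73351287841797, 127.22034454345703), 9.445844650268555)
```

View pics/c1.png

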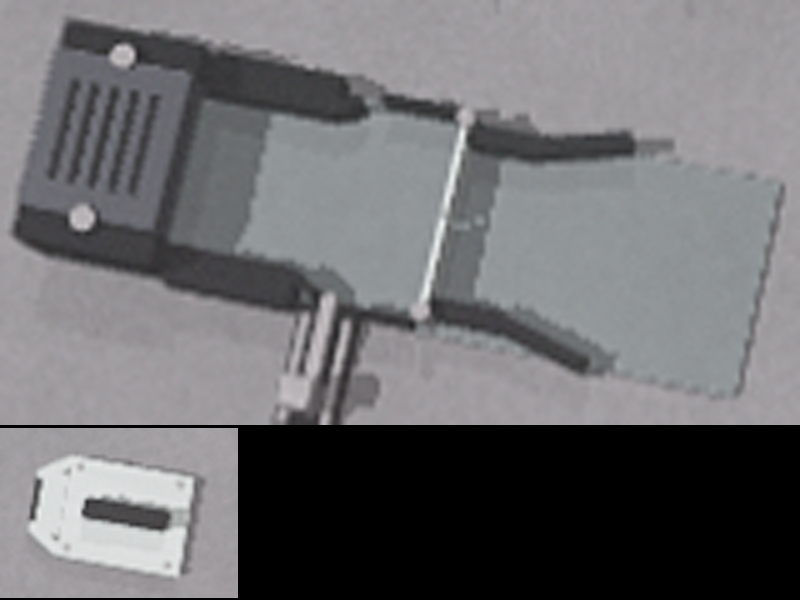

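```bash
cat > fit.py <<'E'
from h import *
from scipy.optimize import least_squares
def fit(c,P,px,x0):
    P=np.array(P,float)/1000
    def T(p): 
        C,S=np.cos(p[2]),np.sin(p[2]); return np.c_[p[0]+C*P[:,0]-S*P[:,1],p[1]+S*P[:,0]+C*P[:,1],P[:,2]]
    r=least_squares(lambda p:(pix(c,T(p))-px).ravel(),x0); return r.x,r.fun.reshape(-1,2).round(1).tolist()
E
python3 - <<'E'
from fit import *
c=optics.read_camera("top")
u=lambda q,s,o:(np.array(q,float)+.5)/s-.5+np.array(o)
d,r=fit(c,[(0,-46,40),(0,46,40),(-155,-55,6),(-155,55,6)],u([(465,116),(422,311),(782,183),(740,397)],5,(158,165)),[.6,.08,1.5])
print("dock",d,r)
w=world(c,u([(205,45),(160,272),(67,18),(14,234)],5,(158,165)),.062)
C,S=np.cos(d[2]),np.sin(d[2]);R=np.array([[C,-S],[S,C]]);print((w[:,:2]-d[:2])@R)
# bolt post top, near-lane pixel
print("post",(world(c,u([(293,390)],5,(158,165)),.044)[:,:2]-d[:2])@R)
k,r=fit(c,[(-55,36,20),(-55,-36,20),(55,22,20),(55,-22,20),(33,-36,20),(33,36,20)],u([(183,577-428),(200,474-428),(30,540-428),(40,468-428),(72,456-428),(62,563-428)],3.4,(345,245)),[.46,-.235,1.6])
print("carrier",k,r)
C,S=np.cos(k[2]),np.sin(k[2]);print("grip",k[:2]-.01*np.array([C,S]))
w=world(c,u([(82,509-428),(170,520-428)],3.4,(345,245)),.046);print("bar ends",w)
s=ctrl.state();print(s["tool_pos"])
E
```

```text
dock [0.61023298 0.08217027 1.38375153] [[0.0, 1.4], [0.3, -1.0], [0.2, -0.4], [-0.5, 0.0]]
[[ 0.12826104 -0.05449587]
 [ 0.12332131  0.05781299]
 [ 0.19818163 -0.05465423]
 [ 0.19745234  0.05384881]]
post [[0.05178712 0.09856952]]
carrier [ 0.46438954 -0.2365349   1.44669111] [[0.4, -0.3], [-1.1, 0.4], [0.6, -1.4], [0.0, 1.7], [0.4, 0.7], [-0.4, -1.1]]
grip [ 0.46315167 -0.24645799]
bar ends [[ 0.46620815 -0.21217209  0.046     ]
 [ 0.45931243 -0.27318944  0.046     ]]
[0.25564014 0.65167402 0.21395127]
```

```bash
cat > plan.py <<'E'
from h import *
import sys
# waypoints: x,y,z,yaw(tool x angle),rows ; tool kept pointing down
def plan(W):
    s=ctrl.state(); p=s["tool_pos"].copy(); a=np.arctan2(s["ee_rot"][1,0],s["ee_rot"][0,0])
    for x,y,z,yaw,n in W:
        for i in range(n):
            k=n-i; q=(np.array([x,y,z])-p)/k; da=((yaw-a+np.pi)%(2*np.pi)-np.pi)/k
            X=np.array([np.cos(a),np.sin(a),0]);Y=np.array([np.sin(a),-np.cos(a),0])
            o=np.round([q@X,q@Y,-q[2]],3); dz=round(-da,3)
            print(o.tolist(),dz); p=p+o[0]*X+o[1]*Y-np.array([0,0,o[2]]); a-=dz
    print("end",p.round(4),round(a,4))
D=np.array([.6102,.0822]); TH=1.384
def dk(x,y): # dock mm -> world
    C,S=np.cos(TH),np.sin(TH); return D+np.array([C*x-S*y,S*x+C*y])/1000
E
python3 - <<'E'
from plan import *
plan([(.50,.25,.20,2.0,9),(.463,-.246,.12,1.445,10),(.463,-.246,.075,1.445,5)])
E
```

```text
[-0.042, -0.032, 0.002] 0.085
[-0.044, -0.028, 0.001] 0.085
[-0.046, -0.024, 0.002] 0.085
[-0.048, -0.02, 0.001] 0.085
[-0.05, -0.016, 0.002] 0.086
[-0.051, -0.012, 0.001] 0.085
[-0.052, -0.007, 0.002] 0.086
[-0.052, -0.003, 0.001] 0.085
[-0.052, 0.002, 0.002] 0.086
[-0.044, -0.024, 0.008] 0.055
[-0.045, -0.022, 0.008] 0.056
[-0.046, -0.019, 0.008] 0.055
[-0.047, -0.016, 0.008] 0.056
[-0.048, -0.014, 0.008] 0.055
[-0.048, -0.011, 0.008] 0.056
[-0.049, -0.009, 0.008] 0.055
[-0.049, -0.006, 0.008] 0.056
[-0.05, -0.003, 0.008] 0.055
[-0.049, 0.0, 0.008] 0.056
[-0.0, 0.0, 0.009] -0.0
[-0.0, 0.0, 0.009] -0.0
[-0.0, 0.0, 0.009] -0.0
[-0.0, 0.0, 0.009] -0.0
[-0.0, 0.0, 0.009] -0.0
end [ 0.4628 -0.2458  0.075 ] 1.4448
```

drive_tool(
  commands=[
    {"offset":[-0.042,-0.032,0.002],"dr":[0,0,0.085],"jaw":0.06},
    {"offset":[-0.044,-0.028,0.001],"dr":[0,0,0.085],"jaw":0.06},
    {"offset":[-0.046,-0.024,0.002],"dr":[0,0,0.085],"jaw":0.06},
    {"offset":[-0.048,-0.02,0.001],"dr":[0,0,0.085],"jaw":0.06},
    {"offset":[-0.05,-0.016,0.002],"dr":[0,0,0.086],"jaw":0.06},
    {"offset":[-0.051,-0.012,0.001],"dr":[0,0,0.085],"jaw":0.06},
    {"offset":[-0.052,-0.007,0.002],"dr":[0,0,0.086],"jaw":0.06},
    {"offset":[-0.052,-0.003,0.001],"dr":[0,0,0.085],"jaw":0.06},
  ],
)

```text
t: 2.25
tool_pos: [0.4735, 0.2927, 0.2021]
ee_rot: [[-0.49, 0.872, 0.0], [0.872, 0.49, 0.0], [-0.0, 0.0, -1.0]]
ft_force: [-0.2, 0.7, 0.1]
opening: 0.0597
grasp_force: 0.0
```

drive_tool(
  commands=[
    {"offset":[-0.052,0.002,0.002],"dr":[0,0,0.086],"jaw":0.06},
    {"offset":[-0.044,-0.024,0.008],"dr":[0,0,0.055],"jaw":0.06},
    {"offset":[-0.045,-0.022,0.008],"dr":[0,0,0.056],"jaw":0.06},
    {"offset":[-0.046,-0.019,0.008],"dr":[0,0,0.055],"jaw":0.06},
    {"offset":[-0.047,-0.016,0.008],"dr":[0,0,0.056],"jaw":0.06},
    {"offset":[-0.048,-0.014,0.008],"dr":[0,0,0.055],"jaw":0.06},
    {"offset":[-0.048,-0.011,0.008],"dr":[0,0,0.056],"jaw":0.06},
    {"offset":[-0.049,-0.009,0.008],"dr":[0,0,0.055],"jaw":0.06},
  ],
)

```text
t: 3.25
tool_pos: [0.4739, -0.0994, 0.144]
ee_rot: [[-0.039, 0.999, 0.001], [0.999, 0.039, -0.0], [-0.0, 0.001, -1.0]]
ft_force: [0.8, -0.4, 0.7]
opening: 0.0599
grasp_force: 0.0
```

drive_tool(
  commands=[
    {"offset":[-0.049,-0.006,0.008],"dr":[0,0,0.056],"jaw":0.06},
    {"offset":[-0.05,-0.003,0.008],"dr":[0,0,0.055],"jaw":0.06},
    {"offset":[-0.049,0,0.008],"dr":[0,0,0.056],"jaw":0.06},
    {"offset":[0,0,0.009],"dr":[0,0,0],"jaw":0.06},
    {"offset":[0,0,0.009],"dr":[0,0,0],"jaw":0.06},
    {"offset":[0,0,0.009],"dr":[0,0,0],"jaw":0.06},
    {"offset":[0,0,0.009],"dr":[0,0,0],"jaw":0.06},
    {"offset":[0,0,0.009],"dr":[0,0,0],"jaw":0.06},
  ],
)

```text
t: 4.25
tool_pos: [0.4629, -0.2453, 0.0744]
ee_rot: [[0.125, 0.992, -0.0], [0.992, -0.125, 0.0], [0.0, -0.0, -1.0]]
ft_force: [-0.9, -0.5, 0.3]
opening: 0.06
grasp_force: 0.0
```

drive_tool(
  commands=[
    {"offset":[0,0,0.017],"dr":[0,0,0],"jaw":0.06},
    {"offset":[0,0,0.017],"dr":[0,0,0],"jaw":0.06},
    {"offset":[0,0,0.014],"dr":[0,0,0],"jaw":0.06},
    {"offset":[0,0,0],"dr":[0,0,0],"jaw":0.0},
    {"offset":[0,0,0],"dr":[0,0,0],"jaw":0.0},
    {"offset":[0,0,0],"dr":[0,0,0],"jaw":0.0},
    {"offset":[0,0,0],"dr":[0,0,0],"jaw":0.0},
    {"offset":[0,0,0],"dr":[0,0,0],"jaw":0.0},
  ],
)

```text
t: 5.25
tool_pos: [0.463, -0.2459, 0.0272]
ee_rot: [[0.126, 0.992, 0.0], [0.992, -0.126, -0.0], [-0.0, 0.0, -1.0]]
ft_force: [-0.7, 0.7, 5.1]
opening: 0.0136
grasp_force: 30.0
```

drive_tool(
  commands=[
    {"offset":[0,0,-0.01],"dr":[0,0,0],"jaw":0.0},
    {"offset":[0,0,-0.02],"dr":[0,0,0],"jaw":0.0},
    {"offset":[0,0,-0.02],"dr":[0,0,0],"jaw":0.0},
    {"offset":[0,0,-0.02],"dr":[0,0,0],"jaw":0.0},
    {"offset":[0,0,-0.02],"dr":[0,0,0],"jaw":0.0},
    {"offset":[0,0,-0.01],"dr":[0,0,0],"jaw":0.0},
    {"offset":[0,0,0],"dr":[0,0,0],"jaw":0.0},
    {"offset":[0,0,0],"dr":[0,0,0],"jaw":0.0},
  ],
)

```text
t: 6.25
tool_pos: [0.4624, -0.2456, 0.1263]
ee_rot: [[0.126, 0.992, -0.001], [0.992, -0.126, 0.0], [0.0, -0.001, -1.0]]
ft_force: [-0.1, 0.3, -2.8]
opening: 0.0136
grasp_force: 30.0
```

Run:
```python
from plan import *
s=ctrl.state(); print(s["tool_pos"],s["opening"],s["grasp_force"])
t=optics.read_camera("top"); c=optics.read_camera("side")
q=pix(c,[s["tool_pos"]])[0].astype(int); x,y=max(0,min(q[0]-65,510)),max(0,min(q[1]-70,380)); print(q,x,y)
a=cv2.resize(c["color"][y:y+100,x:x+130,::-1],None,fx=3,fy=3)
q=pix(t,[s["tool_pos"]])[0].astype(int); x,y=q[0]-65,q[1]-50;print(q,x,y)
b=cv2.resize(t["color"][y:y+100,x:x+130,::-1],None,fx=3,fy=3)
cv2.imwrite("pics/c2.png",np.hstack([a,b]))
g=dk(-102,0); print(g)
plan([(*g,.12,TH,6),(*g,.036,TH,6)])
```

```text
[ 0.46238053 -0.245635    0.12634862] 0.013580728690809748 29.99837636947632
[328 253] 263 183
[387 267] 322 217
[ 0.59125739 -0.01802563]
[0.04, 0.017, 0.001] 0.01
[0.041, 0.016, 0.001] 0.01
[0.041, 0.016, 0.001] 0.01
[0.041, 0.015, 0.001] 0.01
[0.041, 0.015, 0.001] 0.01
[0.04, 0.014, 0.001] 0.011
[0.0, 0.0, 0.014] -0.0
[0.0, 0.0, 0.014] -0.0
[0.0, 0.0, 0.014] -0.0
[0.0, 0.0, 0.014] -0.0
[0.0, 0.0, 0.014] -0.0
[0.0, 0.0, 0.014] -0.0
end [ 0.5911 -0.0183  0.0362] 1.3838
```

View pics/c2.png

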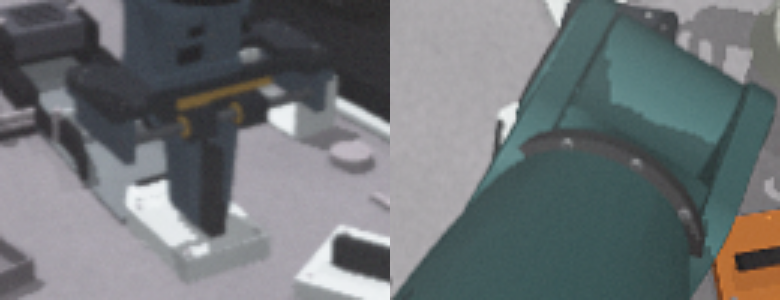

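drive_tool(
  commands=[
    {"offset":[0.04,0.017,0.001],"dr":[0,0,0.01],"jaw":0.0},
    {"offset":[0.041,0.016,0.001],"dr":[0,0,0.01],"jaw":0.0},
    {"offset":[0.041,0.016,0.001],"dr":[0,0,0.01],"jaw":0.0},
    {"offset":[0.041,0.015,0.001],"dr":[0,0,0.01],"jaw":0.0},
    {"offset":[0.041,0.015,0.001],"dr":[0,0,0.01],"jaw":0.0},
    {"offset":[0.04,0.014,0.001],"dr":[0,0,0.011],"jaw":0.0},
    {"offset":[0,0,0.02],"dr":[0,0,0],"jaw":0.0},
    {"offset":[0,0,0.02],"dr":[0,0,0],"jaw":0.0},
  ],
)

```text
t: 7.35
tool_pos: [0.5907, -0.0186, 0.0793]
ee_rot: [[0.185, 0.983, -0.001], [0.983, -0.185, -0.0], [-0.0, -0.001, -1.0]]
ft_force: [-0.4, -0.3, -2.8]
opening: 0.0141
grasp_force: 30.0
```

drive_tool(
  commands=[
    {"offset":[0,0,0.015],"dr":[0,0,0],"jaw":0.0},
    {"offset":[0,0,0.012],"dr":[0,0,0],"jaw":0.0},
    {"offset":[0,0,0.01],"dr":[0,0,0],"jaw":0.0},
    {"offset":[0,0,0.004],"dr":[0,0,0],"jaw":0.0},
    {"offset":[0,0,0.002],"dr":[0,0,0],"jaw":0.0},
    {"offset":[0,0,0],"dr":[0,0,0],"jaw":0.0},
    {"offset":[0,0,0],"dr":[0,0,0],"jaw":0.0},
    {"offset":[0,0,0],"dr":[0,0,0],"jaw":0.0},
  ],
)

```text
t: 8.35
tool_pos: [0.5916, -0.0185, 0.0382]
ee_rot: [[0.186, 0.983, 0.0], [0.983, -0.186, -0.0], [0.0, 0.0, -1.0]]
ft_force: [0.3, -0.1, -2.2]
opening: 0.0137
grasp_force: 30.0
```

Run:
```python
from plan import *
s=ctrl.state(); print(s["tool_pos"],s["ft_force"],s["grasp_force"])
c=optics.read_camera("side"); crop(c,220,150,150,112,5,"pics/c3.png")
```

```text
[ 0.59157922 -0.01852994  0.03820794] [ 0.3335435  -0.13763679 -2.15670267] 29.998326301574707
```

View pics/c3.png

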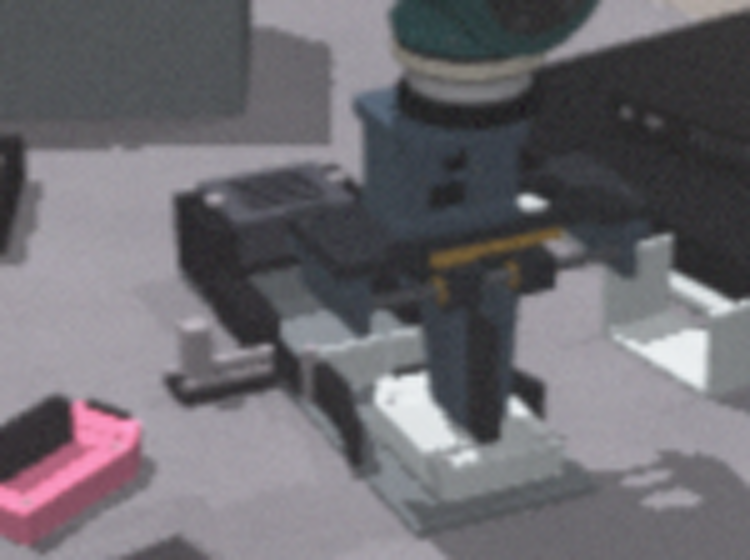

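drive_tool(
  commands=[
    {"offset":[0,0,0.003],"dr":[0,0,0],"jaw":0.0},
    {"offset":[0,0,0.002],"dr":[0,0,0],"jaw":0.0},
    {"offset":[0,0,0],"dr":[0,0,0],"jaw":0.0},
    {"offset":[0,0,0],"dr":[0,0,0],"jaw":0.04},
    {"offset":[0,0,0],"dr":[0,0,0],"jaw":0.04},
    {"offset":[0,0,0],"dr":[0,0,0],"jaw":0.04},
    {"offset":[0,0,-0.01],"dr":[0,0,0],"jaw":0.04},
    {"offset":[0,0,-0.03],"dr":[0,0,0],"jaw":0.04},
  ],
)

```text
t: 9.4
tool_pos: [0.5905, -0.0185, 0.0728]
ee_rot: [[0.186, 0.983, -0.002], [0.983, -0.186, 0.0], [-0.0, -0.002, -1.0]]
ft_force: [0.1, 0.8, -0.8]
opening: 0.04
grasp_force: 0.0
```

drive_tool(
  commands=[
    {"offset":[0,0,-0.04],"dr":[0,0,0],"jaw":0.02},
    {"offset":[-0.02,0,-0.01],"dr":[0,0,0],"jaw":0.02},
    {"offset":[-0.05,0,0],"dr":[0,0,0],"jaw":0.02},
    {"offset":[-0.03,0,0],"dr":[0,0,0],"jaw":0.02},
    {"offset":[0,0,0],"dr":[0,0,0],"jaw":0.02},
    {"offset":[0,0,0],"dr":[0,0,0],"jaw":0.02},
    {"offset":[0,0,0],"dr":[0,0,0],"jaw":0.02},
    {"offset":[0,0,0],"dr":[0,0,0],"jaw":0.02},
  ],
)

```text
t: 10.4
tool_pos: [0.5729, -0.1162, 0.1229]
ee_rot: [[0.185, 0.983, -0.0], [0.983, -0.185, 0.0], [-0.0, -0.0, -1.0]]
ft_force: [-1.5, -0.9, 0.5]
opening: 0.02
grasp_force: 0.0
```

Run:
```python
from plan import *
s=ctrl.state(); print(s["tool_pos"],s["opening"])
C,S=np.cos(TH),np.sin(TH);R=np.array([[C,-S],[S,C]]);print("tcp dock",(s["tool_pos"][:2]-D)@R)
c=optics.read_camera("side"); crop(c,220,150,150,112,5,"pics/c4.png")
for m in optics.silhouettes("side","carrier")[:7]:
    ys,xs=np.nonzero(m["mask"]); print(m["conf"],xs.mean(),ys.mean())
print(optics.look_for("side","carrier_rear")[:3])
```

```text
[ 0.57289955 -0.11618898  0.12286213] 0.02002854386902721
tcp dock [-2.01864992e-01 -1.91614933e-04]
0.93 275.9962434259955 325.03756574004507
0.68 311.1157347204161 237.09362808842653
0.68 352.0290929834569 349.12949229891615
0.68 227.5525641025641 242.97435897435898
0.62 472.71352140077823 384.2718871595331
[{'location': [0.4875, -0.6381, 0.0193], 'conf': 0.76}, {'location': [0.5805, -0.0278, 0.0239], 'conf': 0.73}, {'location': [0.3772, -0.4308, 0.0187], 'conf': 0.73}]
```

View pics/c4.png

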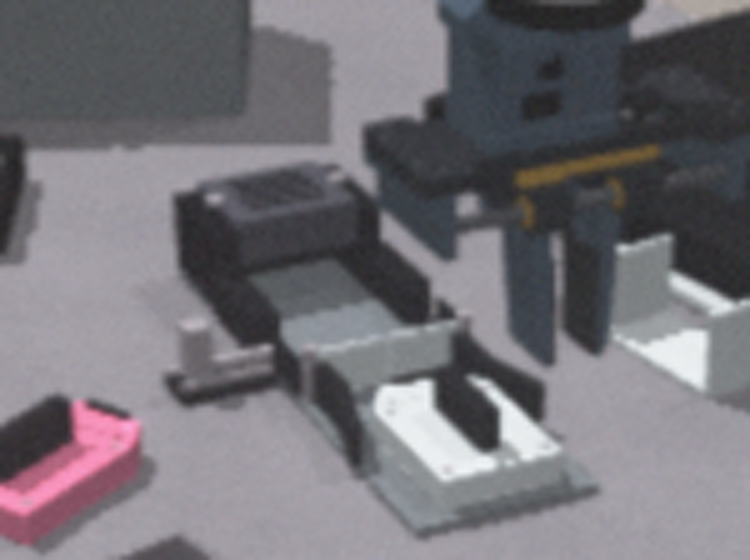

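drive_tool(
  commands=[
    {"offset":[0,0,0.04],"dr":[0,0,0],"jaw":0.02},
    {"offset":[0,0,0.04],"dr":[0,0,0],"jaw":0.02},
    {"offset":[0,0,0.02],"dr":[0,0,0],"jaw":0.02},
    {"offset":[0,0,0.01],"dr":[0,0,0],"jaw":0.02},
    {"offset":[0.012,0,0],"dr":[0,0,0],"jaw":0.02},
    {"offset":[0.012,0,0],"dr":[0,0,0],"jaw":0.02},
    {"offset":[0.012,0,0],"dr":[0,0,0],"jaw":0.02},
    {"offset":[0.012,0,0],"dr":[0,0,0],"jaw":0.02},
  ],
)

```text
t: 11.55
tool_pos: [0.5823, -0.0688, 0.0136]
ee_rot: [[0.185, 0.983, 0.001], [0.983, -0.185, -0.0], [-0.0, 0.001, -1.0]]
ft_force: [-0.2, -1.8, 1.8]
opening: 0.0201
grasp_force: 1.2
```

drive_tool(
  commands=[
    {"offset":[0.01,0,0],"dr":[0,0,0],"jaw":0.02},
    {"offset":[0.01,0,0],"dr":[0,0,0],"jaw":0.02},
    {"offset":[0.01,0,0],"dr":[0,0,0],"jaw":0.02},
    {"offset":[0.01,0,0],"dr":[0,0,0],"jaw":0.02},
    {"offset":[0.01,0,0],"dr":[0,0,0],"jaw":0.02},
    {"offset":[0.01,0,0],"dr":[0,0,0],"jaw":0.02},
    {"offset":[0.01,0,0],"dr":[0,0,0],"jaw":0.02},
    {"offset":[0.01,0,0],"dr":[0,0,0],"jaw":0.02},
  ],
)

```text
t: 12.55
tool_pos: [0.5967, 0.0096, 0.013]
ee_rot: [[0.186, 0.983, -0.0], [0.983, -0.186, -0.0], [-0.0, -0.0, -1.0]]
ft_force: [-0.2, -5.3, 4.2]
opening: 0.0202
grasp_force: 2.5
```

Run:
```python
from plan import *
s=ctrl.state(); print(s["tool_pos"],s["ft_force"])
C,S=np.cos(TH),np.sin(TH);R=np.array([[C,-S],[S,C]]);print("tcp dock",(s["tool_pos"][:2]-D)@R)
c=optics.read_camera("side"); crop(c,220,150,150,112,5,"pics/c5.png")
```

```text
[0.59672193 0.00955798 0.01296056] [-0.23454377 -5.28221635  4.22998593]
tcp dock [-0.0738814  -0.00024687]
```

View pics/c5.png

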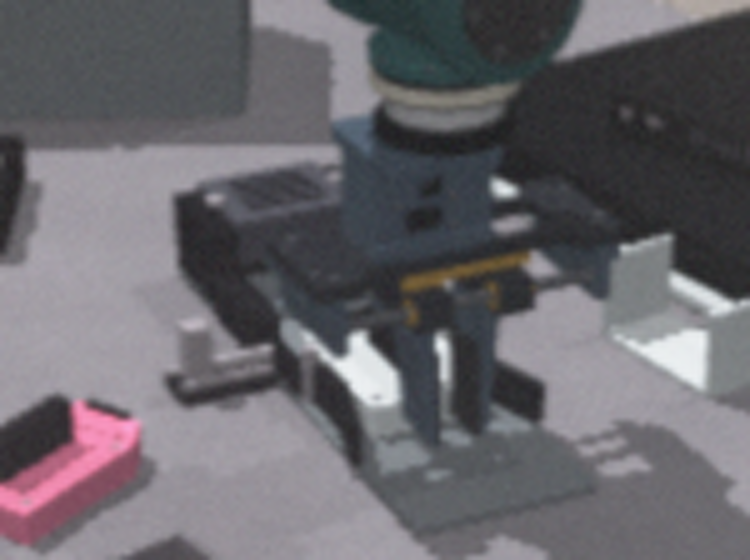

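drive_tool(
  commands=[
    {"offset":[0.012,0,0],"dr":[0,0,0],"jaw":0.02},
    {"offset":[0.012,0,0],"dr":[0,0,0],"jaw":0.02},
    {"offset":[0.012,0,0],"dr":[0,0,0],"jaw":0.02},
    {"offset":[0.012,0,0],"dr":[0,0,0],"jaw":0.02},
    {"offset":[0.012,0,0],"dr":[0,0,0],"jaw":0.02},
    {"offset":[0.012,0,0],"dr":[0,0,0],"jaw":0.02},
    {"offset":[0.012,0,0],"dr":[0,0,0],"jaw":0.02},
    {"offset":[0.012,0,0],"dr":[0,0,0],"jaw":0.02},
  ],
)

```text
t: 13.6
tool_pos: [0.6146, 0.1041, 0.0129]
ee_rot: [[0.186, 0.983, -0.0], [0.983, -0.186, 0.0], [0.0, -0.0, -1.0]]
ft_force: [-0.9, -1.5, -0.9]
opening: 0.0204
grasp_force: 0.7
```

drive_tool(
  commands=[
    {"offset":[0.005,0,0],"dr":[0,0,0],"jaw":0.02},
    {"offset":[0.003,0,0],"dr":[0,0,0],"jaw":0.02},
    {"offset":[0.002,0,0],"dr":[0,0,0],"jaw":0.02},
    {"offset":[0.002,0,0],"dr":[0,0,0],"jaw":0.02},
    {"offset":[0.001,0,0],"dr":[0,0,0],"jaw":0.02},
    {"offset":[0.001,0,0],"dr":[0,0,0],"jaw":0.02},
    {"offset":[0,0,0],"dr":[0,0,0],"jaw":0.02},
    {"offset":[0,0,0],"dr":[0,0,0],"jaw":0.02},
  ],
)

```text
t: 14.6
tool_pos: [0.6171, 0.1171, 0.013]
ee_rot: [[0.186, 0.983, 0.0], [0.983, -0.186, 0.0], [0.0, 0.0, -1.0]]
ft_force: [-0.3, -0.9, -0.1]
opening: 0.0197
grasp_force: 0.4
```

drive_tool(
  commands=[
    {"offset":[0.002,0,0],"dr":[0,0,0],"jaw":0.02},
    {"offset":[0.001,0,0],"dr":[0,0,0],"jaw":0.02},
    {"offset":[0.001,0,0],"dr":[0,0,0],"jaw":0.02},
    {"offset":[0.001,0,0],"dr":[0,0,0],"jaw":0.02},
    {"offset":[0.001,0,0],"dr":[0,0,0],"jaw":0.02},
    {"offset":[0.001,0,0],"dr":[0,0,0],"jaw":0.02},
    {"offset":[0,0,0],"dr":[0,0,0],"jaw":0.02},
    {"offset":[0,0,0],"dr":[0,0,0],"jaw":0.02},
  ],
)

```text
t: 15.6
tool_pos: [0.6176, 0.1203, 0.0129]
ee_rot: [[0.185, 0.983, -0.003], [0.983, -0.185, -0.004], [-0.005, -0.002, -1.0]]
ft_force: [-3.9, -40.5, 12.0]
opening: 0.0199
grasp_force: 20.9
```

drive_tool(
  commands=[
    {"offset":[-0.003,0,0],"dr":[0,0,0],"jaw":0.02},
    {"offset":[-0.004,0,0],"dr":[0,0,0],"jaw":0.02},
    {"offset":[0,0,-0.01],"dr":[0,0,0],"jaw":0.02},
    {"offset":[0,0,-0.03],"dr":[0,0,0],"jaw":0.02},
    {"offset":[0,0,-0.04],"dr":[0,0,0],"jaw":0.0},
    {"offset":[0,0,-0.04],"dr":[0,0,0],"jaw":0.0},
    {"offset":[0,0,0],"dr":[0,0,0],"jaw":0.0},
    {"offset":[0,0,0],"dr":[0,0,0],"jaw":0.0},
  ],
)

```text
t: 16.6
tool_pos: [0.6168, 0.1172, 0.1328]
ee_rot: [[0.186, 0.983, -0.0], [0.983, -0.186, 0.0], [0.0, -0.0, -1.0]]
ft_force: [-1.1, 0.2, -0.4]
opening: 0.0005
grasp_force: 0.0
```

Run:
```python
from plan import *
s=ctrl.state(); print(s["tool_pos"],s["opening"])
p=dk(49.5,150); plan([(*p,.13,TH,4),(*p,.024,TH,6)])
c=optics.read_camera("side"); crop(c,220,150,150,112,5,"pics/c6.png")
print(optics.look_for("side","bolt_post"),dk(49.5,102))
```

```text
[0.61677228 0.1172325  0.13278985] 0.000524214698953138
[0.003, -0.037, 0.001] 0.0
[0.004, -0.038, 0.001] 0.0
[0.003, -0.037, 0.0] 0.0
[0.004, -0.038, 0.001] 0.0
[-0.0, 0.0, 0.018] 0.0
[-0.0, 0.0, 0.018] 0.0
[-0.0, 0.0, 0.017] 0.0
[-0.0, 0.0, 0.018] 0.0
[-0.0, 0.0, 0.017] 0.0
[-0.0, 0.0, 0.018] 0.0
end [0.472  0.1588 0.0238] 1.3841
[] [0.51916711 0.14978152]
```

View pics/c6.png

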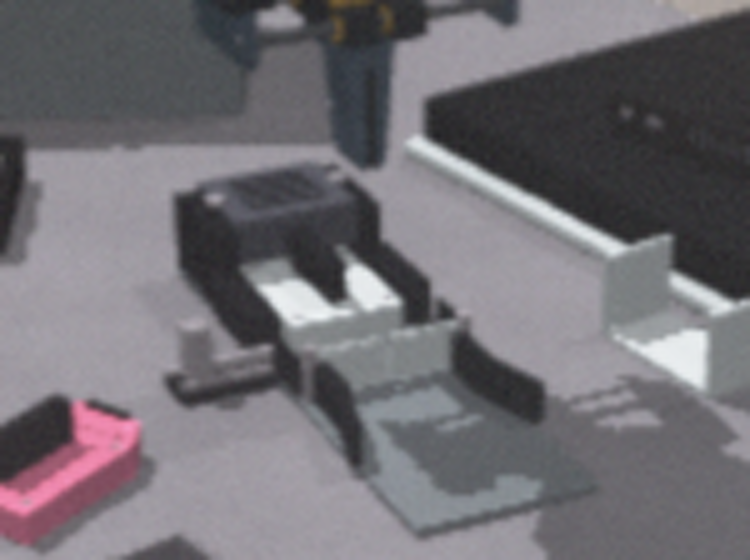

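Run:
```python
from plan import *
C,S=np.cos(TH),np.sin(TH);R=np.array([[C,-S],[S,C]])
c=optics.read_camera("side"); u=(np.array([(292,340),(400,310)],float)+.5)/5-.5+[220,150]
print((world(c,u,.026)[:,:2]-D)@R*1000)
# dock refs in side view: post tops z40
u=(np.array([(307,352),(461,318)],float)+.5)/5-.5+[220,150]
print((world(c,u,.040)[:,:2]-D)@R*1000)
u=(np.array([(193,325)],float)+.5)/5-.5+[220,150]
print("post",(world(c,u,.044)[:,:2]-D)@R*1000)
d=optics.read_camera("top"); b=d["color"][170:245,158:268,::-1]
cv2.imwrite("pics/c7.png",cv2.resize(b,None,fx=7,fy=7,interpolation=cv2.INTER_CUBIC))
```

```text
[[ 39.79053683  40.94705385]
 [ 47.47241659 -32.01040337]]
[[ -3.01979681  49.56430184]
 [ -3.07421844 -47.43194033]]
post [[49.55342574 97.66294488]]
```

View pics/c7.png

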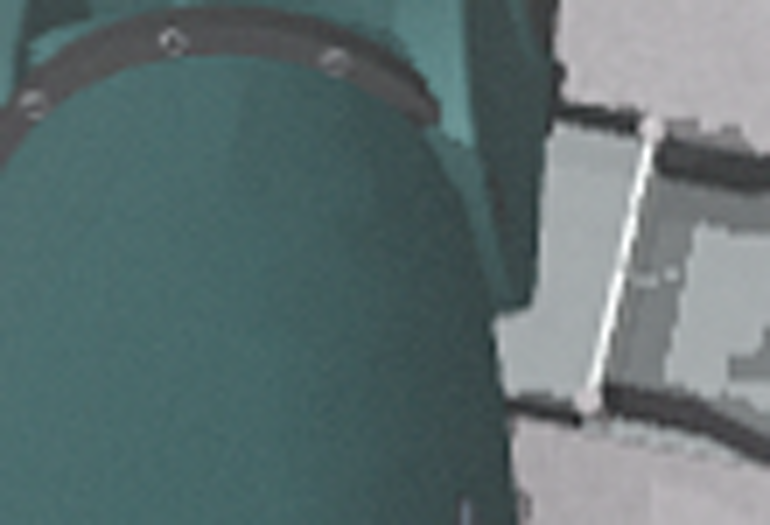

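drive_tool(
  commands=[
    {"offset":[0.004,-0.035,0],"dr":[0,0,0],"jaw":0.0},
    {"offset":[0.004,-0.035,0],"dr":[0,0,0],"jaw":0.0},
    {"offset":[0.003,-0.034,0],"dr":[0,0,0],"jaw":0.0},
    {"offset":[0.003,-0.034,0],"dr":[0,0,0],"jaw":0.0},
    {"offset":[0,0,0],"dr":[0,0,0],"jaw":0.0},
    {"offset":[0,0,0],"dr":[0,0,0],"jaw":0.0},
    {"offset":[0,0,0],"dr":[0,0,0],"jaw":0.0},
    {"offset":[0,0,0],"dr":[0,0,0],"jaw":0.0},
  ],
)

```text
t: 17.8
tool_pos: [0.4846, 0.1563, 0.1328]
ee_rot: [[0.186, 0.982, -0.0], [0.982, -0.186, -0.0], [-0.0, -0.0, -1.0]]
ft_force: [-0.3, 0.9, 0.0]
opening: 0.0004
grasp_force: 0.0
```

Run:
```python
from plan import *
s=ctrl.state(); print(s["tool_pos"],dk(49.5,138))
d=optics.read_camera("top"); b=d["color"][165:245,158:268,::-1]
cv2.imwrite("pics/c8.png",cv2.resize(b,None,fx=7,fy=7,interpolation=cv2.INTER_CUBIC))
```

```text
[0.48459424 0.1562627  0.13281792] [0.48379335 0.15646715]
```

View pics/c8.png

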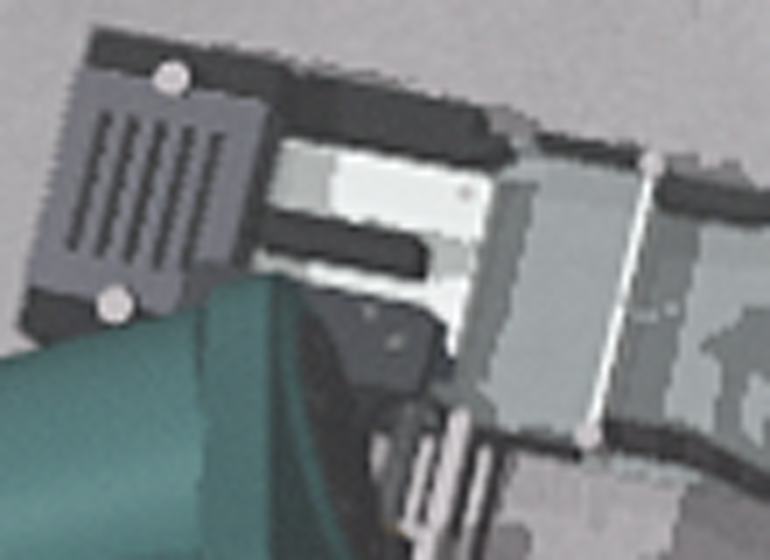

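Run:
```python
from plan import *
C,S=np.cos(TH),np.sin(TH);R=np.array([[C,-S],[S,C]])
d=optics.read_camera("top"); u=lambda q:(np.array(q,float)+.5)/7-.5+[158,165]
f=lambda q,z:print(((world(d,u(q),z)[:,:2]-D)@R*1000).round(1))
f([(495,182),(457,355)],.026); f([(652,158),(588,437)],.04); f([(462,412),(435,520)],.018)
f([(280,103),(245,285)],.062)
```

```text
[[ 56.  -34.6]
 [ 55.1  28.2]]
[[  0.9 -51. ]
 [  1.   49.1]]
[[50.6 46.4]
 [51.3 85.5]]
[[127.3 -40.4]
 [124.1  24. ]]
```

drive_tool(
  commands=[
    {"offset":[0,0,0.03],"dr":[0,0,0],"jaw":0.0},
    {"offset":[0,0,0.03],"dr":[0,0,0],"jaw":0.0},
    {"offset":[0,0,0.03],"dr":[0,0,0],"jaw":0.0},
    {"offset":[0,0,0.017],"dr":[0,0,0],"jaw":0.0},
    {"offset":[0,0,0],"dr":[0,0,0],"jaw":0.0},
    {"offset":[0,0.005,0],"dr":[0,0,0],"jaw":0.0},
    {"offset":[0,0.005,0],"dr":[0,0,0],"jaw":0.0},
    {"offset":[0,0,0],"dr":[0,0,0],"jaw":0.0},
  ],
)

```text
t: 18.9
tool_pos: [0.4949, 0.1547, 0.0266]
ee_rot: [[0.186, 0.983, 0.001], [0.983, -0.186, 0.0], [0.001, 0.001, -1.0]]
ft_force: [-0.2, 0.3, 0.3]
opening: 0.0002
grasp_force: 0.0
```

drive_tool(
  commands=[
    {"offset":[0,0.005,0],"dr":[0,0,0],"jaw":0.0},
    {"offset":[0,0.005,0],"dr":[0,0,0],"jaw":0.0},
    {"offset":[0,0.004,0],"dr":[0,0,0],"jaw":0.0},
    {"offset":[0,0.004,0],"dr":[0,0,0],"jaw":0.0},
    {"offset":[0,0.004,0],"dr":[0,0,0],"jaw":0.0},
    {"offset":[0,0.004,0],"dr":[0,0,0],"jaw":0.0},
    {"offset":[0,0,0],"dr":[0,0,0],"jaw":0.0},
    {"offset":[0,0,0],"dr":[0,0,0],"jaw":0.0},
  ],
)

```text
t: 19.9
tool_pos: [0.5196, 0.1498, 0.026]
ee_rot: [[0.186, 0.983, 0.0], [0.983, -0.186, 0.0], [0.0, 0.0, -1.0]]
ft_force: [0.2, 0.4, -0.7]
opening: 0.0004
grasp_force: 0.0
```

drive_tool(
  commands=[
    {"offset":[0,0.002,0],"dr":[0,0,0],"jaw":0.0},
    {"offset":[0,0.002,0],"dr":[0,0,0],"jaw":0.0},
    {"offset":[0,0.001,0],"dr":[0,0,0],"jaw":0.0},
    {"offset":[0,0.001,0],"dr":[0,0,0],"jaw":0.0},
    {"offset":[0,0.001,0],"dr":[0,0,0],"jaw":0.0},
    {"offset":[0,0.001,0],"dr":[0,0,0],"jaw":0.0},
    {"offset":[0,0,0],"dr":[0,0,0],"jaw":0.0},
    {"offset":[0,0,0],"dr":[0,0,0],"jaw":0.0},
  ],
)

```text
t: 20.9
tool_pos: [0.5274, 0.1483, 0.026]
ee_rot: [[0.186, 0.983, 0.0], [0.983, -0.186, 0.0], [0.0, 0.0, -1.0]]
ft_force: [-1.0, -0.2, -1.7]
opening: 0.0007
grasp_force: 0.3
```

Run:
```python
from plan import *
s=ctrl.state(); print(s["tool_pos"],s["ft_force"])
c=optics.read_camera("side"); crop(c,220,170,110,84,7,"pics/c9.png")
```

```text
[0.52737227 0.14827975 0.02595832] [-0.96937448 -0.20682533 -1.66141045]
```

View pics/c9.png

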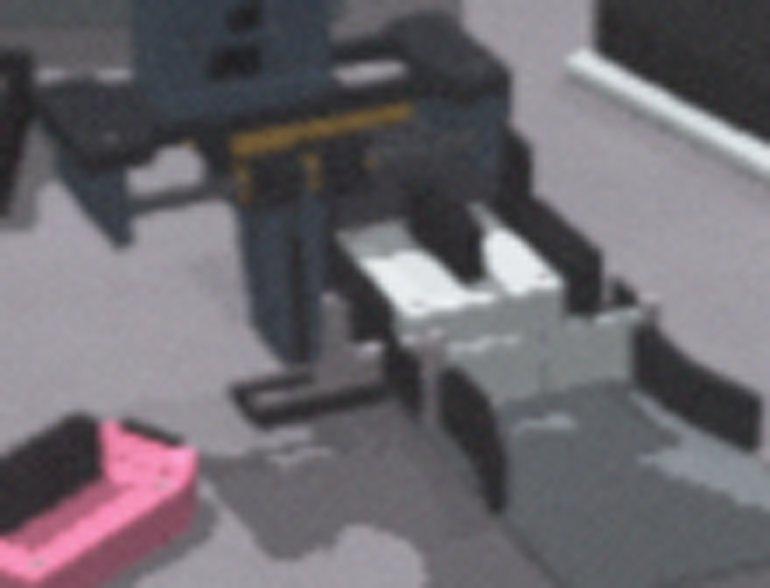

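drive_tool(
  commands=[
    {"offset":[0,0.001,0],"dr":[0,0,0],"jaw":0.0},
    {"offset":[0,0.001,0],"dr":[0,0,0],"jaw":0.0},
    {"offset":[0,0.001,0],"dr":[0,0,0],"jaw":0.0},
    {"offset":[0,0.001,0],"dr":[0,0,0],"jaw":0.0},
    {"offset":[0,0.001,0],"dr":[0,0,0],"jaw":0.0},
    {"offset":[0,0,0],"dr":[0,0,0],"jaw":0.0},
    {"offset":[0,0,0],"dr":[0,0,0],"jaw":0.0},
    {"offset":[0,0,0],"dr":[0,0,0],"jaw":0.0},
  ],
)

```text
t: 21.95
tool_pos: [0.5295, 0.1476, 0.0257]
ee_rot: [[0.186, 0.983, -0.005], [0.983, -0.186, -0.0], [-0.001, -0.005, -1.0]]
ft_force: [-19.4, 7.8, 18.5]
opening: 0.0005
grasp_force: 11.4
```

drive_tool(
  commands=[
    {"offset":[0,-0.004,0],"dr":[0,0,0],"jaw":0.0},
    {"offset":[0,-0.01,0],"dr":[0,0,0],"jaw":0.0},
    {"offset":[0,-0.01,0],"dr":[0,0,0],"jaw":0.0},
    {"offset":[0,-0.005,-0.02],"dr":[0,0,0],"jaw":0.0},
    {"offset":[0,0,-0.05],"dr":[0,0,0],"jaw":0.0},
    {"offset":[0,0,-0.05],"dr":[0,0,0],"jaw":0.0},
    {"offset":[0,0,-0.05],"dr":[0,0,0],"jaw":0.0},
    {"offset":[0,0,0],"dr":[0,0,0],"jaw":0.0},
  ],
)

```text
t: 22.95
tool_pos: [0.5054, 0.1533, 0.1995]
ee_rot: [[0.186, 0.983, 0.006], [0.983, -0.186, 0.002], [0.003, 0.006, -1.0]]
ft_force: [0.4, 1.1, -0.4]
opening: 0.0003
grasp_force: 0.0
```

Run:
```python
from plan import *
s=ctrl.state(); print(s["tool_pos"],s["ft_force"])
c=optics.read_camera("side"); crop(c,220,150,150,112,5,"pics/c10.png")
print(dk(49.5,74), optics.look_for("side","bolt_post")[:2])
```

```text
[0.50538769 0.15332848 0.19953289] [ 0.36254522  1.12130884 -0.41061289]
[0.54668003 0.14458159] [{'location': [0.6215, 0.1616, 0.0292], 'conf': 0.27}]
```

View pics/c10.png

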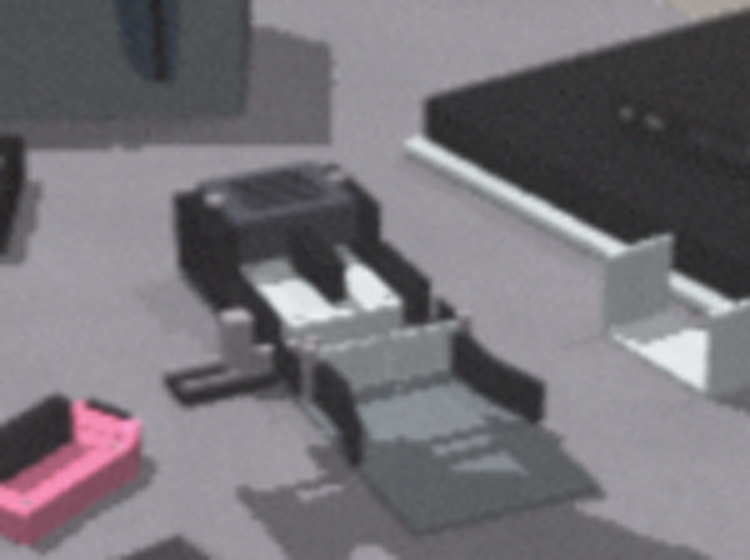

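Run:
```python
from plan import *
C,S=np.cos(TH),np.sin(TH);R=np.array([[C,-S],[S,C]])
c=optics.read_camera("side"); u=(np.array([(193,325),(236,314)],float)+.5)/5-.5+[220,150]
print("post",(world(c,u,.044)[:,:2]-D)@R*1000)
```

```text
post [[49.55342574 97.66294488]
 [51.76332982 70.30877077]]
```

```bash
python3 -c "
from station import ctrl
print(ctrl.job_done())"
```

```text
the job is handed in; nothing more can be done
None
```

I loaded the long carrier and pushed it against the stop, both gate leaves closed behind it, the side bolt is fully in (about 27 of 28 mm measured from the picture), and I handed the job in at about 23 s; the stop push peaked at a measured 40.5 N on the fingertips.

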